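# Settle the rocking rack stand and load it

## Robot

A 6-joint arm with a two-finger parallel gripper is mounted at the origin on the work surface. World frame = base frame: x ahead of the robot, y to its left, z up, the work surface at z = 0. Lengths are in m, angles in degrees, forces in N, time in s.
With the tool pointing down it reaches from about 0.35 to 0.775 m from the base axis. Payload 7.3 kg.
Tool frame: the origin (TCP) lies at the very end of the fingers, on their centre line; the grasp point (between the pads) lies 19 mm behind it; z points along the fingers, y is the line along which they close (so a half turn about z gives the same grasp; the last joint's range is limited). The gripper opens to 92 mm and grips with 3 to 60 N. Pads are 19 mm wide; open, the fingers measure 130 mm over their backs; the gripper's body (75 mm by 190 mm) begins 47 mm behind the grasp point.
Start: joints at [59.416, 19.595, 87.324, -0, 73.075, -8.365], TCP at [0.199, 0.486, 0.227] pointing down, gripper open.
Joint ranges: [-145.02, 145.02], [-44.19, 115.74], [2.07, 154.8], [-57.11, 237.11], [16.16, 152.29], [-177.93, 177.93]. Speed limits (degrees/s): [147.25, 147.25, 180, 180, 180, 180].

## Interface

Orientations are given as a 3x3 rotation matrix whose columns are the frame's x, y, z axes.
In Python, from bench import r gives the robot as it stands. Calls block until the motion is done:
- r.move_to(position, orientation): joint-space move of the TCP to a pose.
- r.move_straight(position, rot=None, max_speed=0.15, threshold=None): straight line of the TCP; rot=None keeps the orientation; max_speed is the mean speed in m/s. With threshold (N) it stops when the force on the tool has changed by that much, and returns True; else False.
- r.movej(angles): joint-space move.
- r.set_gripper(opening, force=None): finger opening in m; force is the grip in N (None keeps the last); returns when the fingers have stopped.
- r.sleep(seconds).
- r.solve_ik(position, orientation): joint angles nearest the present ones, or None.
- r.get_obs(): the state.
- r.camera(name): name is "side" or "top"; returns the picture (420x560x3 uint8, red, green, blue); there is no depth.
- r.calibration(name): a dict with "fov_y" (degrees; the focal length in pixels is half the picture's height over the tangent of half this angle, whatever the lens; pixels are square), "cx", "cy" (the principal point, pixels), "k1" (the pictures are not rectified: a ray, as slopes to the right and down, at radius r is drawn at 1 + k1 r^2 times it, then the intrinsics apply), "eye" and "rotation" of the camera in the world. Camera axes: x right, y up, looking along -z (the intrinsics and any distortion apply to the point x, -y, -z); pixel columns grow to the right and rows downward; lengths in m; the calibration is good to about 2 mm. A picture is of the moment at which its call begins. calibration takes no time and is no camera call.
A pose or a line that the arm cannot do raises r.MotionError and nothing moves.
- r.close_job(): hands the job in; it is judged then, once.
The state is a dict: "clock": time; "qpos": joint angles; "joint_velocities": joint speeds; "tau": joint torques, N m; "ee_pos": TCP position; "ee_rot": TCP orientation; "force": force on the tool from outside, world axes, zero at the start; "ft_torque": the same for the moment, N m; "opening": finger opening in m; "grasp_force": force on a finger pad.
Only numpy, scipy, OpenCV 4.12 (cv2) and the standard library are available. Lean on these libraries where they do the work, as an engineer would, in place of code of your own. Each camera call takes 0.05 s, during which the arm holds its last target. There are 200 camera calls.

## Task

The four-footed rack stand is standing crooked on its round base and rocks: turn it on the base, without lifting it out, the short way round until all four feet are down in the channel and it no longer rocks, and only then load it. Push every small tube rack on the bench (blue, pink, yellow: whichever are there) through the funnel mouth along the stand's guides, the first against the red end stop and each next one flush against the one before, in any order; then close the row by pushing the steel end block flush against the last rack, leaving the other things on the bench where they are.

Things in the scene. Friction and masses are not known exactly. Their poses are not given: they have to be found in the camera images.
- base: fixed round aluminium base, 248 mm across; origin: centre of its underside on the bench. Its floor is 8 mm thick (top at z 8 mm); a rim round it (inner radius about 111 mm, top at z 20 mm) keeps the stand's feet in. Two orange shoulders, top at z 16 mm, lie at |y| from 60 to about 102 mm of the base's frame; between them runs the open channel along its x, where the feet belong.
- stand: white four-footed stand, 0.95 kg, loose on the base; origin: centre of the feet's undersides, x along its length to the red stop, z up. Round-ended rubber feet 16 mm across at x +-89, y +-45 mm. Deck top at z 48 mm, x -150 to 140 mm. Settled: level, its x along the base's x within 5 deg, origin 8 mm above the base's. Starts 20 to 46 deg anticlockwise of that, two diagonal feet on the shoulders.
- stop (a point): middle of the red end stop of the stand, at its x 131, z 75 mm. It is an upright plate 12 mm thick (along the stand's x, its inner face at x 125), 60 mm wide (y), from deck (z 48) to z 101 mm; also the handle to turn the stand by.
- mouth (a point): middle of the stand's funnel mouth on the deck, at its x -145, z 48 mm. Dark guide walls 10 mm high (top z 58) and 6 mm thick: about 108 mm apart inside at the mouth, converging to 60 mm at x -85, then parallel up to the stop. Loaded racks have their centres at x 93, 29 and -35 mm.
- rack_blue: blue tube rack, a closed block 64 mm long (its x) by 56 mm wide (its y) by 50 mm tall with tube caps standing 7 mm above its top (seen only), 0.16 kg, the same either way round; origin: centre of its underside, z up. Racks may be absent.
- rack_pink: pink tube rack, a closed block 64 mm long (its x) by 56 mm wide (its y) by 50 mm tall with tube caps standing 7 mm above its top (seen only), 0.16 kg, the same either way round; origin: centre of its underside, z up. Racks may be absent.
- rack_yellow: yellow tube rack, a closed block 64 mm long (its x) by 56 mm wide (its y) by 50 mm tall with tube caps standing 7 mm above its top (seen only), 0.16 kg, the same either way round; origin: centre of its underside, z up. Racks may be absent.
- end_block: steel end block, 36 mm long (its x) by 56 mm wide (its y) by 50 mm tall, 0.28 kg, dark rubber strip on its top, same either way round; origin: centre of its underside, z up. Always present.
- reagent: green reagent bottle, 38 mm across, 85 mm tall (bystander, leave it alone); origin: centre of its underside
- pipette: pipette lying down, 220 mm long along its x, 23 mm high (bystander, leave it alone); origin: centre of its underside
- phone: black phone, 150 x 72 x 9 mm (bystander, leave it alone); origin: centre of its underside
- marker: blue and white marker pen lying down, 130 mm long (bystander, leave it alone); origin: centre of its underside
- tip_box: clear tip box with pink insert and yellow tips, 110 x 80 mm, 61 mm tall (bystander, leave it alone); origin: centre of its underside
- jar: white jar with a red lid, 48 mm across, 55 mm tall (bystander, leave it alone); origin: centre of its underside
- vial: amber vial, 30 mm across, 60 mm tall (bystander, leave it alone); origin: centre of its underside
- beaker: glass beaker, 60 mm across, 70 mm tall (bystander, leave it alone); origin: centre of its underside

How it is judged (in metres and radians):
On the way:
1. the stand is turned until all four feet are down and it is level, let go of, while still empty (angle between stand's own z axis and vertical below 0.022 rad and z of stand in the frame of base below 0.0105 m and angle between the x axis of stand and the x axis of base, either way round below 0.11 rad and contact force between the fingers and stand below 0.2 N and angular speed of stand below 0.1 rad/s and horizontal distance between each of rack_blue, rack_pink, rack_yellow, end_block and stand above 0.13 m), for 0.3 s.
At the end, for the whole second after the job is handed in: Stand level within 1.3 deg, within 6 deg of the channel, feet on the floor (2.5 mm). Every rack present on the deck within 7 mm and 6 deg of the middle line, in one row: first within 4 mm of the stop, gaps under 4 mm; end block in line behind, gap under 4 mm. All at rest (angle between stand's own z axis and vertical below 0.022 rad and z of stand in the frame of base below 0.0105 m and angle between the x axis of stand and the x axis of base, either way round below 0.11 rad and y of rack_blue in the frame of stand between -0.007 and 0.007 m and z of rack_blue in the frame of stand between 0.044 and 0.053 m and angle between the x axis of each of rack_blue, rack_pink, rack_yellow, end_block and the x axis of stand, either way round below 0.11 rad and (x of rack_blue in the frame of stand between 0.089 and 0.097 m or x of rack_blue in the frame of stand between 0.023 and 0.033 m or x of rack_blue in the frame of stand between -0.043 and -0.031 m) and (x of rack_blue in the frame of stand above 0.089 m or horizontal distance between rack_blue and rack_pink below 0.068 m or horizontal distance between rack_blue and rack_yellow below 0.068 m) and linear speed of each of rack_blue, rack_pink, rack_yellow, end_block, stand below 0.02 m/s and y of rack_pink in the frame of stand between -0.007 and 0.007 m and z of rack_pink in the frame of stand between 0.044 and 0.053 m and (x of rack_pink in the frame of stand between 0.089 and 0.097 m or x of rack_pink in the frame of stand between 0.023 and 0.033 m or x of rack_pink in the frame of stand between -0.043 and -0.031 m) and (x of rack_pink in the frame of stand above 0.089 m or horizontal distance between rack_pink and rack_blue below 0.068 m or horizontal distance between rack_pink and rack_yellow below 0.068 m) and y of rack_yellow in the frame of stand between -0.007 and 0.007 m and z of rack_yellow in the frame of stand between 0.044 and 0.053 m and (x of rack_yellow in the frame of stand between 0.089 and 0.097 m or x of rack_yellow in the frame of stand between 0.023 and 0.033 m or x of rack_yellow in the frame of stand between -0.043 and -0.031 m) and (x of rack_yellow in the frame of stand above 0.089 m or horizontal distance between rack_yellow and rack_blue below 0.068 m or horizontal distance between rack_yellow and rack_pink below 0.068 m) and x of any of rack_blue, rack_pink, rack_yellow in the frame of stand above 0.089 m and y of end_block in the frame of stand between -0.007 and 0.007 m and z of end_block in the frame of stand between 0.044 and 0.053 m and (horizontal distance between end_block and rack_blue below 0.054 m or horizontal distance between end_block and rack_pink below 0.054 m or horizontal distance between end_block and rack_yellow below 0.054 m)); the robot touches nothing.
It fails at once if the stand is lifted out of its base (z of stand in the frame of base above 0.035 m).
It fails at once if another thing on the bench is disturbed (moved over 40 mm) (distance of any of reagent, pipette, phone, marker, tip_box, jar, vial, beaker from where it was at the start of the episode above 0.04 m).
Of rack_blue, rack_pink, rack_yellow only 2 to 3 are there at a start; the rules pass over those that are not, and their reading is None.
At some moment in a run one of rack_blue, rack_pink, rack_yellow, end_block may be knocked a few centimetres aside while the robot is not near it.
Once in a run the grip may slacken for a moment while it holds something.
It also fails if it takes over 210 s, if anything falls off the work surface, if the arm or the gripper's body presses on something with over 40 N, if the wrist force passes 120 N, or if a joint passes its speed limit or range.

## Working session

There is one attempt and no reset: what is moved stays moved. The work goes in short steps, each a Python script; the robot and the scene stay as the last script left them, time stands still between calls to the robot, and variables do not carry over. Pictures are saved under pics/ and viewed, at most 14 in all, crops included, and the job is handed in when it is done.

```bash
ls; mkdir -p pics
python3 - <<'E'
from bench import r
import cv2
for n in("top","side"):
    cv2.imwrite(f"pics/{n}0.png",r.camera(n)[:,:,::-1]); print(n,r.calibration(n))
print(r.get_obs())
E
```

```text
bench.py
pics
top {'fov_y': 45.82507592746955, 'cx': 281.15817917627834, 'cy': 211.18136176139876, 'k1': -0.133890124497358, 'eye': array([ 0.44600744, -0.0332896 ,  1.70736498]), 'rotation': array([[ 0.01506859,  0.99856987, -0.05129479],
       [-0.9998676 ,  0.01473335, -0.00690746],
       [-0.00614184,  0.05139208,  0.99865967]])}
side {'fov_y': 49.885416417977986, 'cx': 275.01485409863824, 'cy': 212.98356503422082, 'k1': -0.0016795975752125494, 'eye': array([0.05375922, 0.9418535 , 0.71283277]), 'rotation': array([[-8.86870108e-01,  2.27447879e-01, -4.02155287e-01],
       [-4.62018368e-01, -4.37847926e-01,  7.71251076e-01],
       [-6.63437365e-04,  8.69802654e-01,  4.93399335e-01]])}
{'clock': 0.1, 'qpos': array([ 5.94147211e+01,  1.96325437e+01,  8.73700279e+01, -1.61185606e-03,
        7.30745411e+01, -8.36240105e+00]), 'joint_velocities': array([-0.04395439, -0.24418347, -0.10007352, -0.08062043,  0.07313179,
       -0.02063721]), 'tau': array([ 9.05940869e-04, -4.32004809e+01, -2.44694424e+01,  7.18954951e-02,
        5.26627118e-02, -7.40117343e-05]), 'ee_pos': array([0.19834459, 0.48571358, 0.22612409]), 'ee_rot': array([[-9.25722690e-01,  3.78202410e-01, -6.61636750e-04],
       [ 3.78202951e-01,  9.25721963e-01, -1.17231715e-03],
       [ 1.69118498e-04, -1.33547356e-03, -9.99999094e-01]]), 'force': array([-0.76232328,  0.11607174, -0.00914842]), 'ft_torque': array([ 0.00756694, -0.01173115,  0.03180047]), 'grasp_force': 0.0, 'opening': 0.09166928127894468}
```

View pics/top0.png

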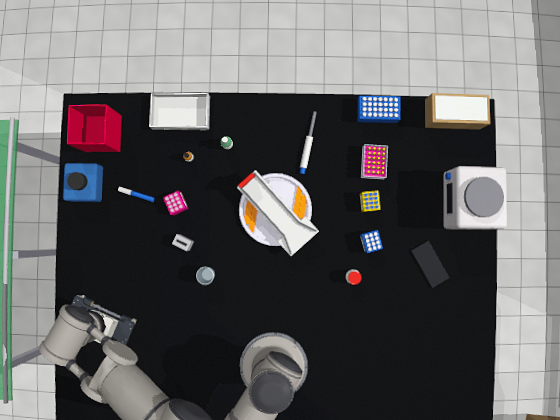

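View pics/side0.png

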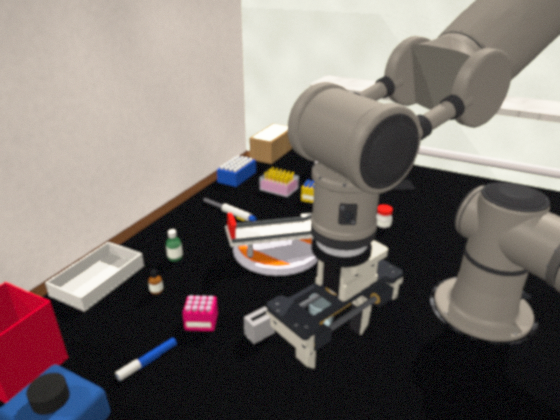

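```bash
cat > h.py <<'E'
from bench import r
import cv2, numpy as np
def K(n):
    c=r.calibration(n); f=210/np.tan(np.radians(c["fov_y"]/2)); return c,f
def ray(n,uv):
    c,f=K(n); d=np.array([(uv[0]-c["cx"])/f,(uv[1]-c["cy"])/f]); s=d.copy()
    for _ in range(20): s=d/(1+c["k1"]*(s@s))
    v=c["rotation"]@np.array([s[0],-s[1],-1]); return c["eye"],v/np.linalg.norm(v)
def onplane(n,uv,z):
    e,v=ray(n,uv); return e+v*(z-e[2])/v[2]
def proj(n,p):
    c,f=K(n); q=c["rotation"].T@(np.asarray(p)-c["eye"]); s=np.array([q[0],-q[1]])/-q[2]
    return s*(1+c["k1"]*(s@s))*f+[c["cx"],c["cy"]]
def tri(u1,u2):
    e1,v1=ray("top",u1); e2,v2=ray("side",u2)
    t=np.linalg.lstsq(np.c_[v1,-v2],e2-e1,rcond=None)[0]
    a,b=e1+t[0]*v1,e2+t[1]*v2; return (a+b)/2,np.linalg.norm(a-b)
E
python3 - <<'E'
import cv2,numpy as np
im=cv2.imread("pics/top0.png")
c=lambda x0,y0,w,h,s:cv2.resize(im[y0:y0+h,x0:x0+w],None,fx=s,fy=s,interpolation=cv2.INTER_NEAREST)
out=np.zeros((600,800,3),np.uint8)
out[:500,:500]=c(226,160,100,100,5)
for i,(x,y) in enumerate([(157,188),(354,186),(354,224),(164,224)]):
    out[150*i:150*i+150,(510):(660)]=c(x,y,30,30,5)
cv2.imwrite("pics/crop0.png",out)
E
```

```text
(no output)
```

View pics/crop0.png

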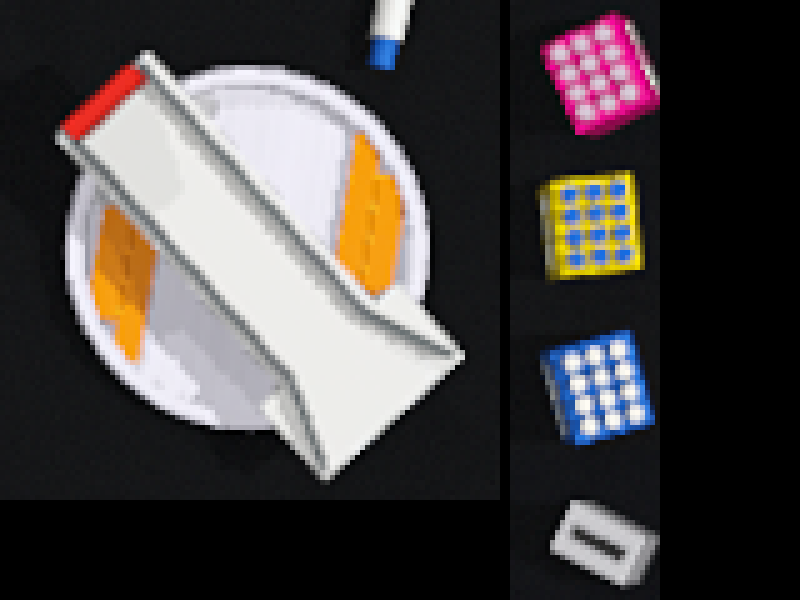

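```bash
cat >> h.py <<'E'
def hsv(n,im): return cv2.cvtColor(im,cv2.COLOR_RGB2HSV)
RNG={"pink":((155,120,70),(172,255,255)),"yellow":((22,120,70),(34,255,255)),"blue":((100,120,60),(120,255,255)),
     "red":((0,170,80),(8,255,255)),"orange":((9,170,80),(21,255,255)),"white":((0,0,120),(179,60,255))}
def mask(im,c):
    h=cv2.cvtColor(im,cv2.COLOR_RGB2HSV); m=cv2.inRange(h,*RNG[c])
    if c=="red": m|=cv2.inRange(h,(174,170,80),(179,255,255))
    return m
def blobs(im,c,close=3,amin=40,amax=1e9,roi=None):
    m=mask(im,c)
    if roi: z=np.zeros_like(m); x,y,w,h=roi; z[y:y+h,x:x+w]=m[y:y+h,x:x+w]; m=z
    if close: m=cv2.morphologyEx(m,cv2.MORPH_CLOSE,np.ones((close,close)))
    out=[]
    for k in cv2.findContours(m,cv2.RETR_EXTERNAL,cv2.CHAIN_APPROX_NONE)[0]:
        k=cv2.convexHull(k); a=cv2.contourArea(k)
        if amin<a<amax:
            M=cv2.moments(k); out.append((np.array([M["m10"],M["m01"]])/M["m00"],a,k))
    return sorted(out,key=lambda b:-b[1])
E
python3 - <<'E'
from h import *
q=r.get_obs()["qpos"].copy(); q[0]=-78; r.movej(q)
for n in("top","side"):
    im=r.camera(n); cv2.imwrite(f"pics/{n}1.png",im[:,:,::-1])
    for c in ("pink","yellow","blue","red","orange","white"):
        print(n,c,[(b[0].round(1),int(b[1]),*(np.round(cv2.minAreaRect(b[2])[1:][0],1),round(cv2.minAreaRect(b[2])[2],1))) for b in blobs(im,c)[:9]])
E
```

```text
top pink [(array([ 93.5, 127.3]), 2226, array([46., 53.]), 90.0), (array([374.5, 161. ]), 601, array([21. , 29.6]), 3.6), (array([175. , 202.5]), 389, array([21.5, 19. ]), 65.0)]
top yellow [(array([370. , 200.7]), 372, array([20.1, 19.4]), 84.8), (array([376. , 153.2]), 180, array([16., 12.]), 0.0), (array([375.3, 166.1]), 141, array([16.3, 11.5]), 4.1)]
top blue [(array([ 82.5, 182. ]), 1444, array([38., 39.]), 90.0), (array([378.7, 108.5]), 1113, array([43.1, 26.7]), 1.9), (array([371.5, 241. ]), 368, array([20.3, 18.8]), 74.1), (array([371. , 200.4]), 163, array([14.6, 11.6]), 84.3), (array([142.6, 196. ]), 118, array([24.3,  5.3]), 17.5)]
top red [(array([354.8, 277.7]), 118, array([12., 12.]), 90.0), (array([245.9, 179.8]), 78, array([ 4.8, 17.9]), 48.0), (array([ 85.1, 106.1]), 60, array([ 4.4, 19.1]), 80.5)]
top orange [(array([299.5, 203.4]), 243, array([11. , 30.2]), 9.5), (array([250. , 215.5]), 228, array([11.2, 28.1]), 9.5), (array([187.1, 155.7]), 41, array([6.8, 8. ]), 36.9)]
top white [(array([279.4, 209.5]), 234170, array([419., 559.]), 90.0), (array([374.4, 368.9]),
[... 1223 characters left out ...]
e [(array([265.1, 258.7]), 216, array([33.8,  8.9]), 18.4), (array([154.6, 279.2]), 61, array([ 6.6, 12.3]), 80.5), (array([243.2, 249.7]), 42, array([9., 7.]), 90.0)]
side white [(array([257.5, 131. ]), 143642, array([559., 310.]), 0.0), (array([500.7, 227.7]), 6565, array([111.1,  71.5]), 7.5), (array([484.8, 305.1]), 5085, array([103.8,  64.4]), 11.0), (array([281.5, 242.6]), 5059, array([ 57.8, 109. ]), 80.3), (array([412.4, 210.4]), 2145, array([47.4, 47.1]), 8.6), (array([320.9, 310.5]), 800, array([37., 27.]), 90.0), (array([258.8, 323.7]), 744, array([27. , 33.3]), 60.9), (array([279. , 184.1]), 615, array([19.8, 37.3]), 88.2), (array([128. , 368.8]), 237, array([ 9.8, 26.1]), 58.0)]
```

View pics/side1.png

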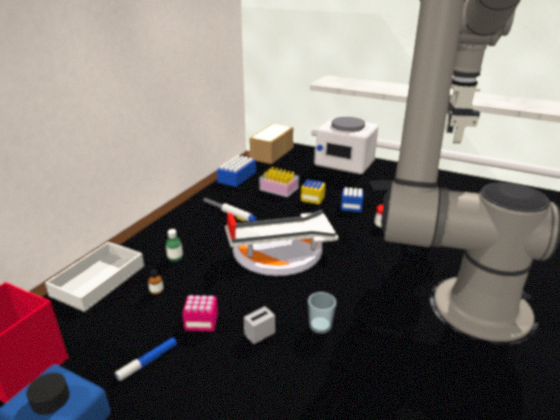

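```bash
cat >> h.py <<'E'
LAST={"pink":(175,203),"yellow":(370,201),"blue":(372,241),"white":(182,242)}
def find(im,c,zc=0.026):
    "centre xy of box + yaw mod 90 (world, deg), via silhouette centroid at mid height; top camera"
    u=LAST[c]; b=[k for k in blobs(im,c,amin=90,amax=700,roi=(u[0]-24,u[1]-24,48,48))]
    if not b: return None
    b=b[0]; P=np.array([onplane("top",p[0],zc)[:2] for p in b[2].astype(float)])
    (c0,wh,a)=cv2.minAreaRect((P*1000).astype(np.float32))
    return onplane("top",b[0],zc)[:2],wh,a,b
E
python3 - <<'E'
from h import *
T=cv2.imread("pics/top1.png")[:,:,::-1].copy();S=cv2.imread("pics/side1.png")[:,:,::-1].copy()
sd={"pink":blobs(S,"pink")[0],"yellow":blobs(S,"yellow")[0],"blue":blobs(S,"blue",roi=(330,180,45,45))[0],"white":blobs(S,"white",roi=(236,300,45,48))[0]}
for c in sd:
    x,wh,a,b=find(T,c); p,e=tri(b[0],sd[c][0]); print(c,b[0],x.round(4),np.round(wh,1),round(a,1),"tri",p.round(4),e.round(4))
print("stop",tri(blobs(T,"red",roi=(230,165,40,40))[0][0],blobs(S,"red",roi=(215,205,40,40))[0][0]))
# base: orange + rim ellipse
for b in blobs(T,"orange",amin=100): 
    P=np.array([onplane("top",p[0],.016)[:2] for p in b[2].astype(float)],np.float32)*1000; print("or",b[0],cv2.minAreaRect(P))
w=mask(T,"white")|mask(T,"orange"); k=blobs(T,"white",roi=(220,160,110,105),amin=1000)[0]
P=np.array([onplane("top",p[0],.020)[:2] for p in k[2].astype(float)])
c=P.mean(0)
for _ in range(10):
    d=np.linalg.norm(P-c,axis=1); s=P[abs(d-.124)<(.02 if _<3 else .005)]
    A=np.c_[2*s,np.ones(len(s))]; q=np.linalg.lstsq(A,(s**2).sum(1),rcond=None)[0]; c=q[:2]
print("base",c,np.sqrt(q[2]+c@c),len(s))
# stand corner points by eye from crop: mouth tips, stop top corners
for uv in [(226+460/5,160+355/5),(226+325/5,160+478/5),(226+63/5,160+135/5),(226+145/5,160+55/5)]: print(onplane("top",uv,.068).round(4))
E
```

```text
pink [174.99529311 202.45228926] [0.5569 0.3416] [74.2 65.2] 26.6 tri [0.5565 0.3417 0.0236] 0.0013
yellow [369.95302013 200.65011186] [ 0.5727 -0.3233] [68.6 66.5] 6.0 tri [ 0.572  -0.3253  0.0178] 0.0029
blue [371.45002261 241.02170963] [ 0.4356 -0.3294] [68.9 64.4] 16.6 tri [ 0.4353 -0.3307  0.0185] 0.0004
white [182.04103853 242.22529313] [0.4217 0.3139] [63.3 38.1] 64.8 tri [0.4213 0.3136 0.0267] 0.0007
stop (array([0.62757038, 0.09322859, 0.10213215]), np.float64(0.003118799362154758))
or [299.52019165 203.44969199] ((563.0238037109375, -85.3494873046875), (37.56768035888672, 103.47022247314453), 81.33341979980469)
or [250.02923977 215.51608187] ((513.703857421875, 85.72654724121094), (38.19453811645508, 95.96430206298828), 81.53267669677734)
base [ 5.40811610e-01 -6.00549716e-05] 0.12413334003218 14
[ 0.4665 -0.1445  0.068 ]
[ 0.3843 -0.0566  0.068 ]
[0.6085 0.1205 0.068 ]
[0.6626 0.067  0.068 ]
```

```bash
cat >> h.py <<'E'
BC=np.array([.5408,0.]); BY=-8.6
def rot(yaw):
    "tool down, closing axis y at world angle yaw (deg); choose half turn nearest joint range by caller"
    c,s=np.cos(np.radians(yaw)),np.sin(np.radians(yaw)); return np.array([[-s,c,0],[c,s,0],[0,0,-1.]])
def polar(a,rad,z): return np.array([*(BC+rad*np.array([np.cos(np.radians(a)),np.sin(np.radians(a))])),z])
def snap(f):
    im=r.camera("top"); cv2.imwrite(f"pics/{f}.png",im[:,:,::-1]); return im
E
cat > push.py <<'E'
import sys
from h import *
a,b=float(sys.argv[1]),float(sys.argv[2]); z=float(sys.argv[3])
if len(sys.argv)>4:
    r.set_gripper(0.0,20); r.move_to(polar(a+19.6,.136,.2),rot(a)); r.move_straight(polar(a+19.6,.136,z),rot(a))
f0=r.get_obs()["force"]
for p in np.linspace(a,b,int(abs(b-a)/3)+2)[1:]:
    hit=r.move_straight(polar(p+19.6,.136,z),rot(p),max_speed=.06,threshold=25)
    o=r.get_obs(); print(round(p,1),(o["force"]-f0).round(1),hit)
    if hit: break
print(o["clock"],o["opening"])
E
python3 push.py 57 5 .064 go; python3 -c "
from h import *
snap('top2')"
```

```text
54.1 [-0.8  0.5  0.9] False
51.2 [ 0.4  0.  -0.4] False
48.3 [ 1.3  1.  -0.4] False
45.4 [-0.4  1.1  0.9] False
42.6 [ 0.6  0.2 -0.6] False
39.7 [0.4 1.  1.9] False
36.8 [ 0.8 -0.4 -0.7] False
33.9 [ 0.4  0.5 -1. ] False
31.0 [0.  0.6 0.4] False
28.1 [-1.3  1.3 -1.5] False
25.2 [-0.9  1.8 -1.4] False
22.3 [-0.5  1.6 -0.2] False
19.4 [-0.6  1.5 -1. ] False
16.6 [-1.1  3.2 -0.7] False
13.7 [0.8 3.6 0.1] False
10.8 [-0.   2.2 -0.6] False
7.9 [ 0.6  2.  -0.7] False
5.0 [ 0.1  0.6 -0.3] False
13.5167 0.0006344221548446305
```

View pics/top2.png

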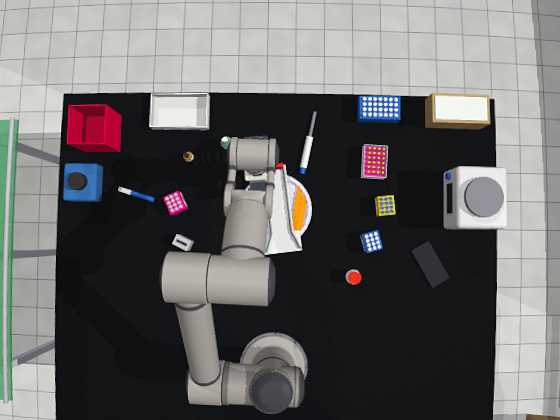

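```bash
python3 push.py 5 -8 .062
cat > park.py <<'E'
from h import *
import sys
p=r.get_obs()["ee_pos"]; p[2]=.2; r.move_straight(p)
r.movej([-78,19.6,87.3,0,73,-8]); T=snap("top"+sys.argv[1]); S=r.camera("side"); cv2.imwrite(f"pics/side{sys.argv[1]}.png",S[:,:,::-1])
o=T[155:265,226:336]; s=S[190:310,215:345]
z=np.zeros((480,800,3),np.uint8); z[:440,:440]=cv2.resize(o,None,fx=4,fy=4,interpolation=0); z[:332,440:800]=cv2.resize(s,(360,332),interpolation=0)
cv2.imwrite(f"pics/crop{sys.argv[1]}.png",z[:,:,::-1]); print(r.get_obs()["clock"])
E
sed -i 's/^p=r.get/p=r.get/' park.py
python3 - <<'E'
from h import *
# back away from the stop first
r.move_straight(polar(-8+19.6+10,.15,.062));
E
python3 park.py 3
```

```text
2.4 [ 1.  -2.2 -0.2] False
-0.2 [ 0.4  0.5 -2. ] False
-2.8 [ 2.4  2.3 -3.3] False
-5.4 [ 1.7 -1.5 -1.1] False
-8.0 [ 0.3 -0.7 -0.7] False
14.825 0.0004762568343177257
18.95
```

View pics/crop3.png

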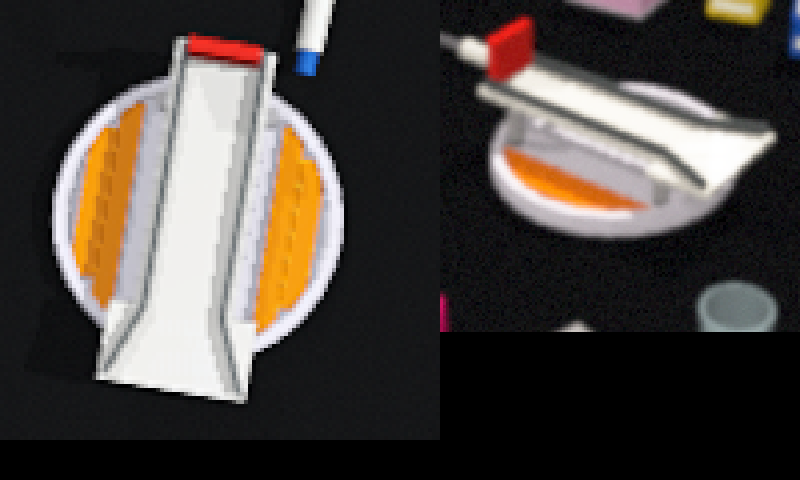

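Run:
```python
from h import *
T=cv2.imread("pics/top3.png")[:,:,::-1].copy();S=cv2.imread("pics/side3.png")[:,:,::-1].copy()
for b in blobs(T,"orange",amin=100)[:2]: 
    P=np.array([onplane("top",p[0],.016)[:2] for p in b[2].astype(float)],np.float32)*1000; R=cv2.minAreaRect(P);print("or",b[0],onplane("top",b[0],.016),R)
b=blobs(T,"red",roi=(230,150,70,40))[0]; P=np.array([onplane("top",p[0],.1)[:2] for p in b[2].astype(float)],np.float32)*1000
print("red",onplane("top",b[0],.1),cv2.minAreaRect(P)); s=blobs(S,"red",roi=(215,180,60,50))[0]; print("tri",tri(b[0],s[0]))
# white corners of mouth in the crop, and dark wall lines
u=[(226+97/4,155+378/4),(226+247/4,155+402/4)]; m=np.mean([onplane("top",q,.058) for q in u],0)
st=onplane("top",b[0],.1); d=st-m; print("mouth",m,"yaw",np.degrees(np.arctan2(d[1],d[0])),np.hypot(d[0],d[1]))
g=cv2.cvtColor(T,cv2.COLOR_RGB2GRAY).astype(float)
for L0,L1 in [((181,50),(149,290)),((267,70),(224,310))]:
    pts=[]
    for t in np.linspace(0,1,60):
        y=155+(L0[1]+(L1[1]-L0[1])*t)/4; x=226+(L0[0]+(L1[0]-L0[0])*t)/4; yi=int(round(y)); xs=np.arange(int(x)-4,int(x)+6); w=np.clip(170-g[yi,xs],0,None)
        if w.sum()>20: pts.append(onplane("top",((w*xs).sum()/w.sum(),yi),.066)[:2])
    v=cv2.fitLine(np.array(pts,np.float32),cv2.DIST_HUBER,0,1e-4,1e-4).ravel(); print("wall",np.degrees(np.arctan(v[1]/v[0])),v[2:],len(pts))
for c in("pink","yellow","blue","white"): x=find(T,c); print(c,x[0],np.round(x[1],1),round(x[2],1))
```

```text
or [252.02555677 205.18072289] [0.55192478 0.07816315 0.016     ] ((553.5181884765625, 79.86856079101562), (38.27567672729492, 170.85531616210938), 81.56076049804688)
or [297.77181208 212.64727815] [ 0.52871535 -0.07828268  0.016     ] ((528.679443359375, -80.38157653808594), (38.069278717041016, 172.87664794921875), 81.34220123291016)
red [ 0.67349649 -0.02074572  0.1       ] ((673.1124267578125, -20.89659309387207), (58.281898498535156, 17.723772048950195), 81.99026489257812)
tri (array([ 0.67361744, -0.02154612,  0.08730035]), np.float64(0.0037741303513537917))
mouth [0.39301997 0.0163876  0.058     ] yaw -7.541739448444325 0.28292395099334033
wall -8.024423 [0.5754523  0.02653079] 60
wall -8.76502 [ 0.5331296  -0.03400877] 60
pink [0.55688399 0.34157591] [74.2 65.2] 26.6
yellow [ 0.55859703 -0.37264419] [68.3 62.2] 0.9
blue [ 0.43556847 -0.32935829] [68.9 64.4] 16.6
white [0.42165246 0.31391895] [63.3 38.1] 64.8
```

```bash
cat > load.py <<'E'
import sys
from h import *
c,ytool,xend=sys.argv[1],float(sys.argv[2]),float(sys.argv[3])   # xend: expected pusher stop (stand x of the pushed rear face)
LAST["yellow"]=(386,206)
half=.018 if c=="white" else .032
SO=np.array([.541,-.0018]); SY=-8.4
def S(x,z,y=0): a=np.radians(SY); return np.array([*(SO+[x*np.cos(a)-y*np.sin(a),x*np.sin(a)+y*np.cos(a)]),z])
def log(t): o=r.get_obs(); print(t,"clk",round(o["clock"],1),"tcp",o["ee_pos"].round(4),"open",round(o["opening"],4),"gf",round(o["grasp_force"],1),"F",o["force"].round(1)); return o
if abs(r.get_obs()["qpos"][0]+78)>2: r.movej([-78,19.6,87.3,0,73,-8])
p,wh,a,b=find(snap("t_"+c),c); y=min([a+90*k for k in range(-2,4)],key=lambda t:abs(t-ytool)); print(c,p.round(4),np.round(wh,1),"closing",y)
r.set_gripper(.09); r.move_to([*p,.15],rot(y)); r.move_straight([*p,.0145],max_speed=.2)
r.set_gripper(.0,30); o=log("grip")
if abs(o["opening"]-.056)>.004: sys.exit("bad grip")
r.move_straight([*p,.19],max_speed=.2); log("lift")
r.move_to(S(-.086-half,.15),rot(90+SY)); o=log("above")
if o["opening"]<.05: sys.exit("lost")
print("down",r.move_straight(S(-.086-half,.0695),max_speed=.08,threshold=6)); o=log("placed")
if o["opening"]<.05: sys.exit("lost")
r.set_gripper(.074); z=.14
r.move_straight(S(-.086-half,z),max_speed=.2); r.set_gripper(0,20)
xs=-.086-2*half-.026
r.move_straight(S(xs,z),max_speed=.2); print("low",r.move_straight(S(xs,.062),max_speed=.12,threshold=8))
f0=log("behind")["force"]; u=S(1,0)-S(0,0)
n0=xend-.0095-.015; print("hit early",r.move_straight(S(n0,.062),max_speed=.06,threshold=12)); log("near")
for x in np.arange(n0+.003,n0+.03,.002):
    h=r.move_straight(S(x,.062),max_speed=.03,threshold=9); f=-(r.get_obs()["force"]-f0)@u
    if h or f>9: break
o=log("pushed"); print("stop at stand x",x.round(4),"force",f.round(1),"tcp x in stand",((o["ee_pos"]-S(0,0))@u).round(4))
r.move_straight(S(x-.03,.062),max_speed=.1); r.move_straight(S(x-.03,.2),max_speed=.25)
E
python3 load.py blue 106 .061 && python3 park.py 4
```

```text
blue [ 0.4356 -0.3294] [68.9 64.4] closing 106.55571746826172
grip clk 24.1 tcp [ 0.4355 -0.3291  0.0147] open 0.056 gf 30.0 F [-1.5  3.3  3.5]
lift clk 25.1 tcp [ 0.435  -0.3289  0.1887] open 0.0555 gf 30.0 F [-0.4  0.6 -3.1]
above clk 26.4 tcp [0.4247 0.0149 0.1499] open 0.0553 gf 30.0 F [-0.7  0.  -2. ]
down True
placed clk 27.3 tcp [0.4236 0.0153 0.0703] open 0.0559 gf 30.0 F [-0.3  0.3  6.9]
low False
behind clk 30.8 tcp [0.3675 0.0238 0.0622] open 0.0008 gf 0.0 F [-0.  -0.6  0.1]
hit early False
near clk 34.5 tcp [ 0.577  -0.0071  0.062 ] open 0.0003 gf 0.7 F [-2.1  1.1  0.6]
pushed clk 36.5 tcp [ 0.5909 -0.009   0.0617] open 0.0005 gf 5.9 F [-11.8   1.    6.8]
stop at stand x 0.0535 force 11.9 tcp x in stand 0.0504
40.25
```

View pics/crop4.png

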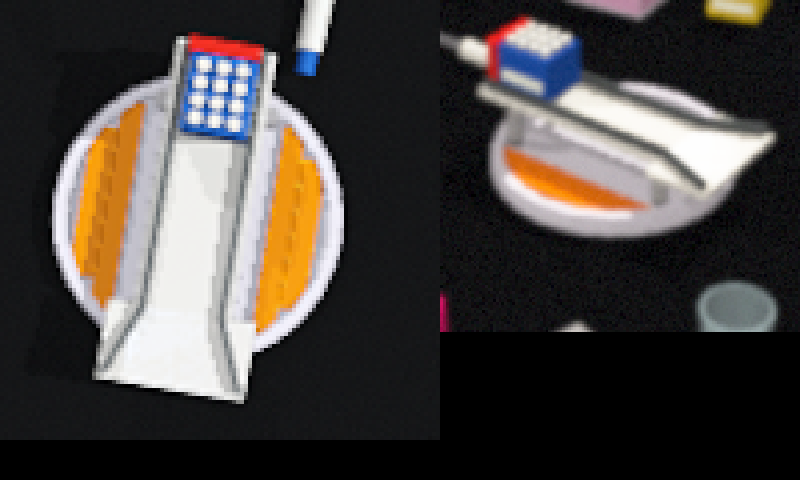

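Blue sits against the red stop (crop about (215,95)), and the stand is unchanged. Next are yellow, then pink.

```bash
python3 load.py yellow 91 -.003 && python3 load.py pink 116 -.067 && python3 park.py 5
```

```text
yellow [ 0.5582 -0.3749] [68.3 66.3] closing 93.6654543876648
grip clk 45.1 tcp [ 0.5583 -0.3746  0.0148] open 0.056 gf 29.9 F [0.6 3.  3. ]
lift clk 46.1 tcp [ 0.5575 -0.3745  0.1884] open 0.0557 gf 29.9 F [ 0.1 -0.1 -2.9]
above clk 47.7 tcp [0.4252 0.0148 0.1502] open 0.0556 gf 29.9 F [ 0.   0.8 -2.1]
down True
placed clk 48.6 tcp [0.4236 0.0154 0.0703] open 0.0557 gf 29.9 F [-0.3 -0.2  6.4]
low False
behind clk 52.1 tcp [0.3675 0.0238 0.0622] open 0.0004 gf 0.0 F [-0.6  0.1  0.2]
hit early False
near clk 54.8 tcp [0.5137 0.0022 0.062 ] open 0.0005 gf 0.3 F [-1.6 -0.3 -1.5]
pushed clk 56.8 tcp [5.274e-01 4.000e-04 6.190e-02] open 0.0003 gf 6.4 F [-12.2   1.8   9.6]
stop at stand x -0.0105 force 11.7 tcp x in stand -0.0138
pink [0.5569 0.3412] [74.1 66.1] closing 117.17126083374023
grip clk 66.2 tcp [0.5569 0.3415 0.0149] open 0.0558 gf 29.9 F [-0.8  1.8  3.3]
lift clk 67.2 tcp [0.5562 0.3408 0.1884] open 0.0561 gf 29.9 F [ 0.3 -0.8 -1.6]
above clk 68.5 tcp [0.4252 0.0158 0.1502] open 0.0559 gf 29.9 F [ 0.9  0.4 -1.7]
down True
placed clk 69.5 tcp [0.4236 0.0157 0.0703] open 0.056 gf 29.9 F [-0.5  0.   6.4]
low False
behind clk 73.0 tcp [0.3675 0.0238 0.0622] open 0.0004 gf 0.0 F [ 0.2 -0.2  0.4]
hit early False
near clk 74.6 tcp [0.4506 0.0116 0.0621] open 0.0007 gf 0.0 F [ 0.3  0.6 -0.2]
pushed clk 76.6 tcp [0.4639 0.0097 0.0617] open 0.0007 gf 6.0 F [-11.2   1.5   8.6]
stop at stand x -0.0745 force 11.4 tcp x in stand -0.0779
80.1
```

```bash
python3 load.py white 65 -.103 && python3 park.py 6
```

```text
white [0.4217 0.3139] [63.3 38.1] closing 64.77880859375
grip clk 86.0 tcp [0.4217 0.3139 0.0148] open 0.0557 gf 30.0 F [-0.3 -1.   3.8]
lift clk 87.0 tcp [0.4209 0.3135 0.1887] open 0.0556 gf 30.0 F [-0.2  0.  -3.7]
above clk 88.2 tcp [0.4382 0.014  0.1498] open 0.0558 gf 30.0 F [ 0.  -0.3 -2.7]
down True
placed clk 89.2 tcp [0.4374 0.0137 0.0703] open 0.0557 gf 30.0 F [-0.4 -0.1  5.3]
low False
behind clk 92.6 tcp [0.3952 0.0197 0.0623] open 0.0005 gf 0.0 F [-0.4  0.2 -0.7]
hit early False
near clk 93.1 tcp [0.4153 0.0167 0.0621] open 0.0003 gf 0.0 F [ 0.2 -0.4  0.5]
pushed clk 95.1 tcp [0.4283 0.0149 0.0617] open 0.0006 gf 6.1 F [-12.1   1.7   9.3]
stop at stand x -0.1105 force 11.7 tcp x in stand -0.114
98.5917
```

View pics/crop6.png

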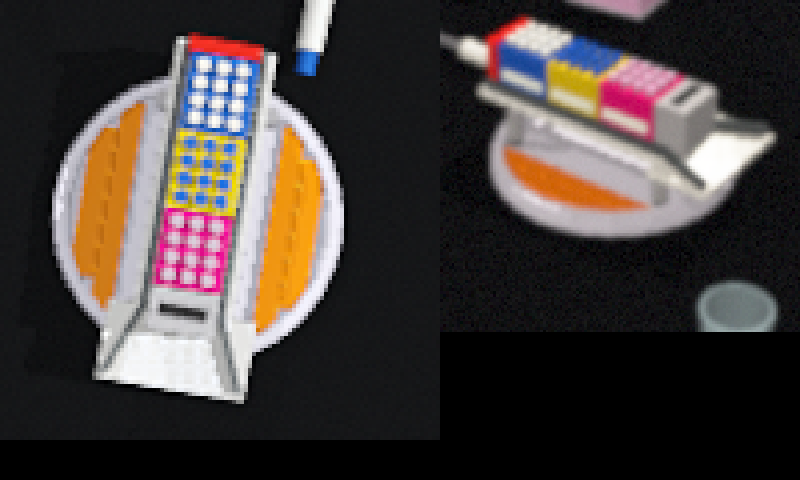

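The row blue, yellow, pink, end block is flush from the stop (crop (225,95) to (183,312)), and the stand is level and in line with the channel.

```bash
python3 -c "
from bench import r
print(r.close_job())"
```

```text
the job is handed in; nothing more can be done
None
```

The job is handed in: the stand was turned level into the channel, then the blue, yellow and pink racks and the end block were pushed flush in a row against the red stop, though the hand-in gave no verdict back.

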